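Activate a capsule in the squeeze activator

TASK

Take the fresh capsule, the one whose grey plunger still stands well out, from the rest and lay it in the activator's V-block between the jaws, nozzle in the fork. Squeeze the two black grips together until you feel the capsule resist and then give, keep it pressed firmly home (15 to 40 N on the capsule, never more or the shell cracks) for one second, and let go. Then lay the capsule back on the rest in the free V-block; leave the other capsule and everything round the work where they are.

Things in the scene. Friction and masses are not known exactly. Their poses are not given: they have to be found in the camera images.
- capsule: fresh capsule: white body, 18 mm diameter, 32 mm long, a thin nozzle (12 mm long, 7 to 5 mm diameter) at one end, a grey plunger (11 mm diameter) standing 8.5 mm out of the other; 65 g. Origin: middle of the 32 mm body, on its axis. Its y axis runs along the capsule toward the nozzle. The shell cracks if the jaws bear on it with over 40 N
- nozzle_tip (a point): tip of the fresh capsule's nozzle, 28 mm from the capsule's origin
- plunger (a joint): how far the fresh capsule's plunger is pushed in, m: 0 = out (8.5 mm proud), 0.007 = home (1.5 mm proud, a hard stop). Resistance climbs to about 17 N some 2 mm in, then gives way, down to nothing from 6 mm on, until the hard stop; let go before it has given, the plunger comes back out
- spare_capsule: a capsule activated earlier: same shape and frame, but its plunger stands only 1.5 mm out. It lies in one V-block of the rest and is to stay there; the fresh one lies in the other, which of the two varies
- activator: squeeze tool fixed to the worktop: grey base plate 128 x 94 mm, top 13 mm high, and two jaw blocks in a guide, two geared steel handles in a level plane that reach toward the robot like a nutcracker. Origin: on the worktop under the V-block; axes as the seat's. The pivots stand 65 mm beyond the seat (+x) and 24 mm to each side, posts 64 mm high; all the rest is lower than 62 mm
- activator_seat (a point): where the middle of a capsule lying in the activator's V-block belongs, 50 mm above the worktop. z up; x away from the grips, toward the pivots; y along the lying capsule toward the fork, where the nozzle goes. The V-block is 17 mm wide (x), 24 mm long (y): fingers pass down on both sides of it, to 25 mm below the seat
- fork (a point): left jaw: middle of the fork's face, at seat y = +19 mm when open. A block with an 8.5 mm slot, open at the top, takes the nozzle from above and bears on the shoulder of the capsule's body. Turned the wrong way round a capsule does not fit between the jaws
- anvil_screw: right jaw: a round pad, 10 mm diameter, that bears on the plunger; its origin is the middle of the pad's face, at seat y = -27 to -30 mm when open. It sits on an adjusting screw (knurled knob outside the right handle) whose setting differs each time, so the spread of the grips at which the capsule gives is not known beforehand: feel it
- grip_left (a point): middle of the outer face of the left (+y) handle's black grip: 66 mm long, 22 mm high, 10 mm thick, 90 mm from the seat toward the robot, 50 mm above the worktop. Open, the outer faces are 63 mm apart; the handles are geared, swing in alike about upright pivots 155 mm away (0.145 rad at most) and spring back when let go
- grip_right (a point): the same on the right (-y) handle. The grips close 2.4 mm for 1 mm of the jaws. At the grips the springs alone take about 1 N open to 2 N closed; each newton more on both grips presses the capsule with 2.4 N. The jaws have the capsule tight when the outer faces are 51 to 44 mm apart; it is home about 17 mm further in
- rest_near (a point): one V-block of the capsule rest (grey plate 128 x 46 x 6 mm fixed to the worktop, two V-blocks 78 mm apart): where the middle of a capsule lying there belongs, 34 mm above the worktop, 28 above the plate. y along the lying capsule, x along the rest, z up. The V-block is 17 mm wide (x), 24 mm long (y); fingers pass down on both sides, to 20 mm below
- rest_far (a point): the same point of the rest's other V-block
- forceps: thin steel forceps, 131 mm, lying at the left edge of the work; not to be moved
- petri_dish_2: closed round dish, 58 mm wide, 12 mm high, behind the work; not to be moved

How it is judged:
By the outcome, as a careful person would: the job done as asked, in the order asked, and still so for the second after the job is handed in, with the robot touching nothing.
It also fails if it takes over 67 s, if anything falls off the work surface, if the arm or the gripper's body presses on something with over 40 N, if the wrist force passes 120 N, or if a joint passes its speed limit or range.

ROBOT

A 7-joint arm with a two-finger parallel gripper is mounted at the origin on a cart in front of the work surface, level with it; the furniture and walls round the work are solid. World frame = base frame: x ahead of the robot, y to its left, z up, the work surface at z = 0. Lengths are in m, angles in rad, forces in N, time in s.
With the tool pointing down it reaches from about 0.375 to 0.925 m from the base axis. Payload 3.1 kg.
Tool frame: the origin (TCP) lies at the very end of the fingers, on their centre line; the grasp point (between the pads) lies 19 mm behind it; z points along the fingers, y is the line along which they close (so a half turn about z gives the same grasp; the last joint's range is limited). The gripper opens to 85 mm and grips with 20 to 120 N. Pads are 22 mm wide; open, the fingers measure 114 mm over their backs; the gripper's body (76 mm by 85 mm) begins 54 mm behind the grasp point. The pads swing forward as they close: fully open they stand 13 mm farther back than shut.
Start: joints at [1.081, 0.383, 0.044, 1.598, -0.018, 1.161, -0.05], TCP at [0.248, -0.601, 0.21] pointing down, gripper open.
Joint ranges: [-2.61, 2.61], [-0.41, 2.15], [-1.48, 1.57], [0, 2.5], [-1.57, 4.71], [0.05, 1.97], [-2.85, 2.85]. Speed limits (rad/s): [2.79, 2.79, 3.14, 3.14, 3.14, 3.14, 3.14].

INTERFACE

Orientations are given as a unit quaternion [x, y, z, w].
In Python, from plant import * gives the robot as it stands.
- The arm moves only by the tool step_arm, never from a script. Its argument "targets" is a list of rows, each a list of 5 numbers: the finger opening in cm, from 0 to 8.54, then the shift along the tool's x, y, z in cm, then the turn about the tool's z in rad. A call has exactly 10 rows; each row shifts and turns the commanded pose from where the row before left it, along the tool's axes as they then stand; what a row does not reach is not made up. A row lasts 1/8 s, in which the tool goes at most 62.5 mm and 10.7 degrees, less where a joint would pass 70% of its speed; a pose out of reach is approached as far as the arm can. A call with a gripper value outside its range is refused whole. The fingers move at their own pace and stop on an object; the grip force is fixed at half the most. Time passes only in rows, so rows that do not move let the fingers close, or fill a call up. It gives the time, the measured TCP pose, the force, the opening and the grip force at its end, in the units of the state.
- sense(): the state, without advancing time (a new reading comes with each control period).
- get_image(name): name is "scene" or "top" or "wrist"; returns the picture (384x512x3 uint8, red, green, blue); there is no depth.
- camera_model(name): a dict with "fx", "fy", "cx", "cy" (pixels), "T" (4x4, takes a point from camera to world coordinates). Camera axes: x right, y up, looking along -z (the intrinsics and any distortion apply to the point x, -y, -z); pixel columns grow to the right and rows downward; lengths in m; the calibration is good to about 2 mm. A picture is of the moment at which its call begins: read the wrist's pose just before it. camera_model takes no time and is no camera call; for the wrist camera it gives the pose at the moment of the call.
- close_job(): hands the job in; it is judged then, once.
Trained networks look in the newest picture that a camera, given by its name, has taken for a name from the list of things; names that differ only in an ending like _2 or _b are one class to them, and where a whole thing is asked for, a point or a joint stands for the part that bears it (a point fixed in the world has none). Each returns a list of dicts, best first, with "conf" (0 to 1); they miss things now and then, are a little off and sometimes report something else, mostly with a low value. They report only what shows in the picture. A call takes as long as a camera call.
- spot_in(camera, name): "bbox" ([left, top, right, bottom] in pixels, round what is visible of it).
- regions_of(camera, name): "region" (384x512 bool, what is visible of it) and "bbox" ([left, top, right, bottom] in pixels, round what is visible of it).
The state is a dict: "clock": time; "joint_pos": joint angles; "dq": joint speeds; "joint_efforts": joint torques, N m; "tool_pos": TCP position; "eef_rot": TCP orientation; "wrist_force": force on the tool from outside, world axes, zero at the start; "wrist_torque": the same for the moment, N m; "finger_gap": finger opening in m; "gripper_force": force on a finger pad.
Only numpy, scipy, OpenCV 4.12 (cv2) and the standard library are available. Lean on these libraries where they do the work, as an engineer would, in place of code of your own. Each camera call takes 0.05 s, during which the arm holds its last target. There are 200 camera calls.

## Working session

There is one attempt and no reset: what is moved stays moved. The work goes in short steps, Python scripts to look and compute and a tool call to move; the robot and the scene stay as the last step left them, time stands still between calls to the robot, and variables do not carry over. Pictures are saved under pics/ and viewed, at most 10 in all, crops included, and the job is handed in when it is done.

Besides the shell and the picture viewer there is one more tool, called after "Request:" as name([rows], argument=value, ...), one row to a line, values as JSON. step_arm: Moves the arm, as the interface text tells. Its arguments: {"type":"object","properties":{"targets":{"type":"array","items":{"type":"array","items":{"type":"number"}}}},"required":["targets"]}

```bash
ls; mkdir -p pics
python3 - <<'E'
from plant import *
import cv2,numpy as np
s=sense();print(s)
for n in ("scene","top"):
    im=get_image(n);cv2.imwrite(f"pics/{n}0.png",im[:,:,::-1])
    c=camera_model(n);print(n,{k:(np.round(v,3).tolist()) for k,v in c.items() if not isinstance(v,str)})
    for t in ("capsule","spare_capsule","activator","fork","anvil_screw","grip_left","grip_right","rest_near","forceps","petri_dish_2","plunger"):
        try: print(t,[(np.round(d["bbox"]).tolist(),round(d["conf"],2)) for d in spot_in(n,t)][:3])
        except Exception as e: print(t,e)
E
```

```text
pics
{'clock': 0.0, 'joint_pos': array([ 1.08121018,  0.38382197,  0.04380183,  1.59957684, -0.01788181,
        1.16123341, -0.04993023]), 'dq': array([-0.00114957, -0.00105554, -0.00104541,  0.00055266,  0.00165133,
       -0.0018496 , -0.00021594]), 'joint_efforts': array([-4.48308015e-05, -4.33469939e+01,  1.02457926e+00, -2.49516499e+01,
        1.06814993e-02,  1.13912404e-02, -5.24198583e-06]), 'tool_pos': array([ 0.24781526, -0.59981344,  0.20879386]), 'eef_rot': array([ 9.80864947e-01,  1.94684883e-01, -3.29006818e-04, -1.28233117e-03]), 'wrist_force': array([-0.69346897, -0.73573156,  0.17606373]), 'wrist_torque': array([-0.044772  ,  0.02115329,  0.04784176]), 'gripper_force': 0.0, 'finger_gap': 0.08542553139749555}
scene {'fx': 405.525, 'fy': 405.525, 'cx': 257.733, 'cy': 185.989, 'T': [[-0.608, 0.32, -0.727, -0.168], [-0.794, -0.226, 0.565, 0.62], [0.016, 0.92, 0.391, 0.497], [0.0, 0.0, 0.0, 1.0]]}
capsule [([320.0, 190.0, 338.0, 193.0], 0.4)]
spare_capsule []
activator [([176.0, 198.0, 261.0, 245.0], 0.73)]
fork []
anvil_screw []
grip_left [([179.0, 208.0, 245.0, 240.0]
[... 211 characters left out ...]
2.0, 268.0], 0.6), ([304.0, 185.0, 337.0, 205.0], 0.32)]
petri_dish_2 [([165.0, 200.0, 189.0, 212.0], 0.74), ([298.0, 184.0, 337.0, 204.0], 0.74)]
plunger []
top {'fx': 375.849, 'fy': 375.849, 'cx': 251.564, 'cy': 185.836, 'T': [[0.004, 0.981, -0.192, 0.435], [-1.0, -0.0, -0.021, 0.017], [-0.021, 0.192, 0.981, 0.955], [0.0, 0.0, 0.0, 1.0]]}
capsule [([338.0, 207.0, 354.0, 214.0], 0.43)]
spare_capsule [([344.0, 177.0, 359.0, 187.0], 0.68)]
activator [([174.0, 161.0, 218.0, 255.0], 0.97)]
fork []
anvil_screw []
grip_left []
grip_right []
rest_near [([335.0, 177.0, 358.0, 223.0], 0.97)]
forceps [([344.0, 174.0, 359.0, 187.0], 0.63)]
petri_dish_2 [([187.0, 120.0, 208.0, 142.0], 0.69)]
plunger []
```

Run:
```python
import cv2,numpy as np
im=cv2.imread("pics/top0.png")[105:265,130:400]
cv2.imwrite("pics/top0c.png",cv2.resize(im,None,fx=2.9,fy=2.9,interpolation=cv2.INTER_CUBIC))
```

```text
(no output)
```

View pics/top0c.png

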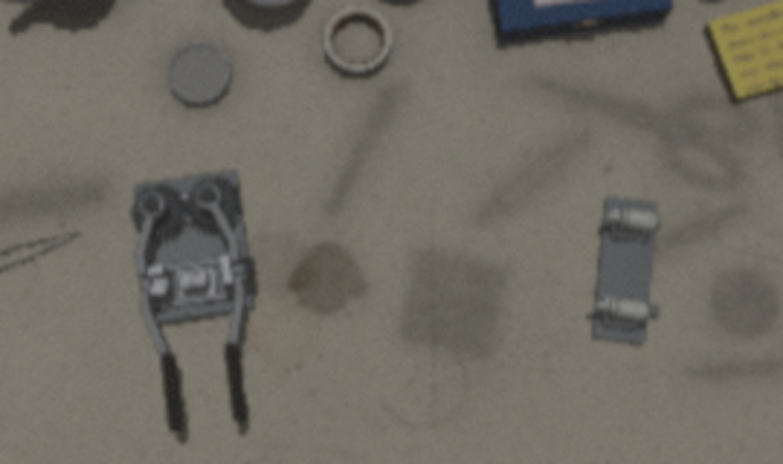

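The top view shows the activator at the left, with its seat near pixel (198,203) and its grips toward the robot. The rest is at (345,198), with capsules near (348,180) and (345,211). I need the wrist camera to tell the two capsules apart.

```bash
cat > h.py <<'E'
from plant import *
import cv2,numpy as np
from scipy.spatial.transform import Rotation as R
def ray(c,u,v):
    d=np.array([(u-c["cx"])/c["fx"],-(v-c["cy"])/c["fy"],-1.]);T=np.array(c["T"]);return T[:3,3],T[:3,:3]@d
def onz(c,u,v,z):
    o,d=ray(c,u,v);return o+d*(z-o[2])/d[2]
def proj(c,p):
    T=np.array(c["T"]);q=T[:3,:3].T@(np.asarray(p)-T[:3,3]);return np.array([c["cx"]+c["fx"]*q[0]/-q[2],c["cy"]-c["fy"]*q[1]/-q[2]])
def tri(cs,ps):
    A=np.zeros((3,3));b=np.zeros(3)
    for c,p in zip(cs,ps):
        o,d=ray(c,*p);d=d/np.linalg.norm(d);M=np.eye(3)-np.outer(d,d);A+=M;b+=M@o
    return np.linalg.solve(A,b)
def shift(p,s=None):
    "world target TCP -> total shift in tool axes (cm) from the current measured pose"
    s=s or sense();return 100*R.from_quat(s["eef_rot"]).inv().apply(np.asarray(p)-s["tool_pos"])
E
python3 - <<'E'
from h import *
np.set_printoptions(precision=4,suppress=True)
c=camera_model("top")
for n,(a,b),z in (("far",(632,218),.034),("near",(623,308),.034),("seat",(197,283),.05),("gl",(175,395),.05),("gr",(237,387),.05),("dish",(200,73),.01)):
    print(n,onz(c,130+a/2.9,105+b/2.9,z))
w=camera_model("wrist");s=sense();print(w)
Rt=R.from_quat(s["eef_rot"]).as_matrix();print(Rt);print(Rt.T@(w["T"][:3,3]-s["tool_pos"]),Rt.T@w["T"][:3,:3])
E
```

```text
far [ 0.6293 -0.2028  0.034 ]
near [ 0.5515 -0.1917  0.034 ]
seat [0.5701 0.1677 0.05  ]
gl [0.4767 0.183  0.05  ]
gr [0.4834 0.1318 0.05  ]
dish [0.7697 0.1777 0.01  ]
{'fx': 319.7367734808402, 'fy': 319.7367734808402, 'cx': 247.5763452688896, 'cy': 189.32408316713378, 'T': array([[ 0.3805,  0.89  ,  0.2514,  0.3117],
       [-0.9248,  0.366 ,  0.1039, -0.5737],
       [ 0.0005, -0.272 ,  0.9623,  0.3742],
       [ 0.    ,  0.    ,  0.    ,  1.    ]])}
[[ 0.9242  0.3818 -0.    ]
 [ 0.3818 -0.9242  0.    ]
 [ 0.     -0.     -1.    ]]
[ 0.069  -0.0008 -0.1641] [[-0.0015  0.9623  0.272 ]
 [ 1.      0.0016 -0.0001]
 [-0.0005  0.272  -0.9623]]
```

```bash
cat >> h.py <<'E'
def plan(p,yaw,n,gap=8.5,s=None):
    "n rows to TCP p with tool x at world angle yaw (tool down); returns end pose too"
    s=s or sense();m=R.from_quat(s["eef_rot"]).as_matrix();y0=np.arctan2(m[1,0],m[0,0])
    t=-((yaw-y0+np.pi)%(2*np.pi)-np.pi);d=(np.asarray(p)-s["tool_pos"])/n
    for i in range(n):
        a=y0-t*i/n;x,y=np.cos(a),np.sin(a)
        print([gap]+np.round([100*(x*d[0]+y*d[1]),100*(y*d[0]-x*d[1]),-100*d[2]],2).tolist()+[round(t/n,4)],end=",")
    print()
E
python3 -c "
from h import *
plan([.594,-.17,.21],np.radians(82),10)"
```

```text
[8.5, 4.84, -2.66, 0.0, np.float64(-0.1039)],[8.5, 5.09, -2.14, 0.0, np.float64(-0.1039)],[8.5, 5.29, -1.6, 0.0, np.float64(-0.1039)],[8.5, 5.42, -1.05, 0.0, np.float64(-0.1039)],[8.5, 5.5, -0.48, 0.0, np.float64(-0.1039)],[8.5, 5.52, 0.09, 0.0, np.float64(-0.1039)],[8.5, 5.48, 0.67, 0.0, np.float64(-0.1039)],[8.5, 5.38, 1.23, 0.0, np.float64(-0.1039)],[8.5, 5.23, 1.78, 0.0, np.float64(-0.1039)],[8.5, 5.01, 2.32, 0.0, np.float64(-0.1039)],
```

Request:
step_arm([
  [8.5, 4.84, -2.66, 0, -0.104],
  [8.5, 5.09, -2.14, 0, -0.104],
  [8.5, 5.29, -1.6, 0, -0.104],
  [8.5, 5.42, -1.05, 0, -0.104],
  [8.5, 5.5, -0.48, 0, -0.104],
  [8.5, 5.52, 0.09, 0, -0.104],
  [8.5, 5.48, 0.67, 0, -0.104],
  [8.5, 5.38, 1.23, 0, -0.104],
  [8.5, 5.23, 1.78, 0, -0.104],
  [8.5, 5.01, 2.32, 0, -0.104],
])

```text
clock: 2.45
tool_pos: [0.5948, -0.1689, 0.2105]
eef_rot: [0.754, 0.657, 0.0, 0.0]
wrist_force: [1.3, -0.7, 0.9]
finger_gap: 0.0851
gripper_force: 0.0
```

```bash
cat > look.py <<'E'
from h import *
import sys
np.set_printoptions(precision=4,suppress=True)
tag=sys.argv[1]; s=sense();c=camera_model("wrist")
im=get_image("wrist");cv2.imwrite(f"pics/{tag}.png",im[:,:,::-1]);np.savez(f"pics/{tag}.npz",**{k:c[k] for k in("fx","fy","cx","cy","T")})
print(s["clock"],s["tool_pos"],s["joint_pos"])
for t in sys.argv[2:]:
    print(t,[(np.round(d["bbox"]).tolist(),round(d["conf"],2)) for d in spot_in("wrist",t)][:3])
E
python3 look.py w1 capsule spare_capsule rest_near; python3 -c "
from h import *
print({k:v for k,v in camera_model('wrist').items() if k not in('T',)})"
```

```text
2.45 [ 0.5948 -0.1689  0.2105] [ 0.516   0.3511 -0.3784  1.6613  0.1397  1.1551 -0.034 ]
capsule [([203.0, 171.0, 221.0, 218.0], 0.63)]
spare_capsule [([274.0, 172.0, 288.0, 211.0], 0.89)]
rest_near [([193.0, 168.0, 301.0, 206.0], 0.61)]
{'fx': 319.7367734808402, 'fy': 319.7367734808402, 'cx': 247.5763452688896, 'cy': 189.32408316713378}
```

View pics/w1.png

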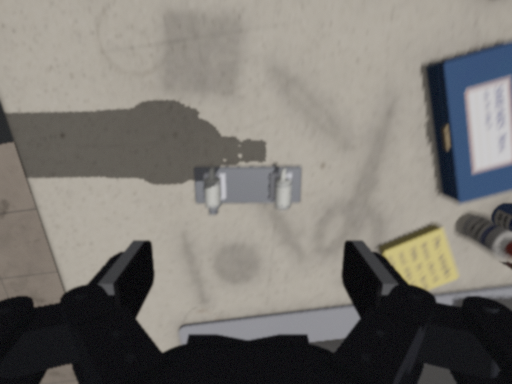

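Run:
```python
import cv2
im=cv2.imread("pics/w1.png")[155:225,180:310]
cv2.imwrite("pics/w1c.png",cv2.resize(im,None,fx=6,fy=6,interpolation=cv2.INTER_CUBIC))
```

```text
(no output)
```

View pics/w1c.png

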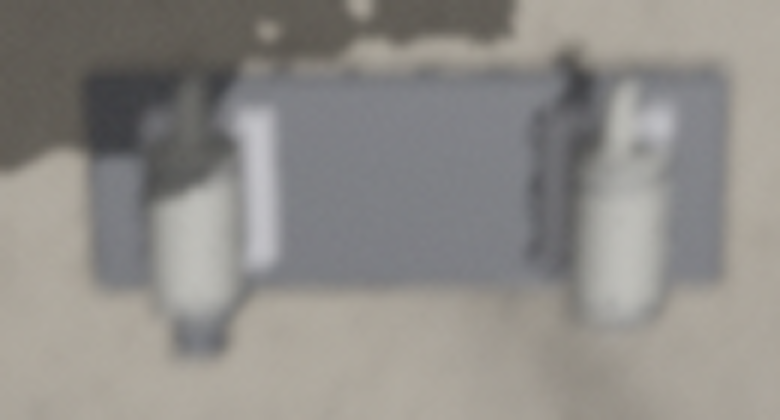

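The left (near) capsule is the fresh one: its grey plunger is at the bottom (212,210) and its nozzle points up (212,172), toward +y. The right one, at (283,190), has no proud plunger.

Run:
```python
from h import *
np.set_printoptions(precision=4,suppress=True)
c=np.load("pics/w1.npz")
f=lambda u,v,z:onz(c,180+u/6,155+v/6,z)
n=f(195,235,.038);a=f(622,250,.038);print(n,a,"noz",f(192,90,.034),"pl",f(200,335,.034))
d=a-n;print(np.degrees(np.arctan2(d[1],d[0])))
for p in ((85,70),(725,70),(95,285),(722,285)): print(f(*p,.006))
plan([n[0],n[1],.11],np.radians(82),5)
```

```text
[ 0.5521 -0.1945  0.038 ] [ 0.6292 -0.2082  0.038 ] noz [ 0.5555 -0.1685  0.034 ] pl [ 0.5491 -0.2152  0.034 ]
-10.006122425351599
[ 0.5315 -0.1674  0.006 ]
[ 0.6555 -0.1846  0.006 ]
[ 0.5254 -0.2112  0.006 ]
[ 0.6509 -0.2286  0.006 ]
[8.5, -0.64, -0.77, 2.0, np.float64(0.0008)],[8.5, -0.64, -0.77, 2.0, np.float64(0.0008)],[8.5, -0.64, -0.77, 2.0, np.float64(0.0008)],[8.5, -0.64, -0.77, 2.0, np.float64(0.0008)],[8.5, -0.64, -0.77, 2.0, np.float64(0.0008)],
```

Request:
step_arm([
  [8.5, -0.64, -0.77, 2, 0],
  [8.5, -0.64, -0.77, 2, 0],
  [8.5, -0.64, -0.77, 2, 0],
  [8.5, -0.64, -0.77, 2, 0],
  [8.5, -0.64, -0.77, 2, 0],
  [8.5, 0, 0, 0, 0],
  [8.5, 0, 0, 0, 0],
  [8.5, 0, 0, 0, 0],
  [8.5, 0, 0, 0, 0],
  [8.5, 0, 0, 0, 0],
])

```text
clock: 3.9
tool_pos: [0.5517, -0.1962, 0.1106]
eef_rot: [0.754, 0.656, 0.0, 0.0]
wrist_force: [-0.4, -0.9, 0.2]
finger_gap: 0.0851
gripper_force: 0.0
```

```bash
python3 look.py w2 capsule rest_near
python3 - <<'E'
import cv2
im=cv2.imread("pics/w2.png")[110:260,150:350]
cv2.imwrite("pics/w2c.png",cv2.resize(im,None,fx=4,fy=4,interpolation=cv2.INTER_CUBIC))
E
```

```text
3.9 [ 0.5517 -0.1962  0.1106] [ 0.5655  0.3964 -0.3539  1.8268  0.1657  0.9464  0.0012]
capsule [([236.0, 155.0, 261.0, 222.0], 0.61)]
rest_near [([218.0, 155.0, 366.0, 206.0], 0.74)]
```

View pics/w2c.png

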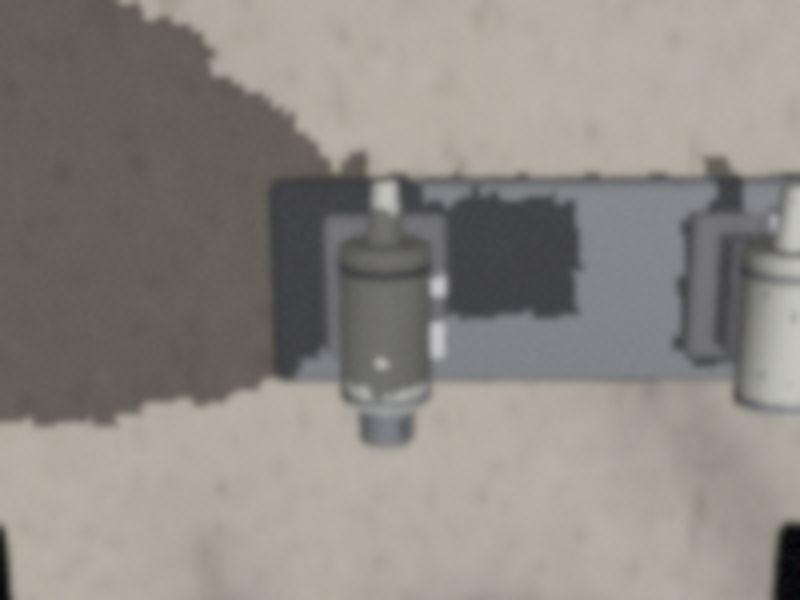

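In this closer view the fresh capsule's axis is at column 246: nozzle tip at (246,155), plunger end at (246,219). It is parallel to the tool's x, so no turn is needed.

Run:
```python
from h import *
np.set_printoptions(precision=4,suppress=True)
c1=np.load("pics/w1.npz");c2=np.load("pics/w2.npz")
f1=lambda u,v:(180+u/6,155+v/6); f2=lambda u,v:(150+u/4,110+v/4)
for n,a,b in (("tip",(190,80),(386,182)),("pl",(200,350),(387,440)),("pltop",(198,318),(387,408)),("platecorner",(93,285),(272,380)),("platecornerT",(85,72),(272,180))):
    print(n,tri([c1,c2],[f1(*a),f2(*b)]))
g=lambda u,v,z:onz(c2,*f2(u,v),z)
t,p=g(386,182,.034),g(387,440,.034);print("tip",t,"plend",p,np.linalg.norm(t-p))
u=(t-p)/np.linalg.norm(t-p);mid=t-.028*u;mid2=p+.0245*u
print(mid,mid2,np.degrees(np.arctan2(u[1],u[0])))
s=sense()
for z in(.015,):
  q=(mid+mid2)/2;print(shift([q[0],q[1],z]))
```

```text
tip [ 0.554  -0.1694  0.0232]
pl [ 0.5473 -0.2211  0.0285]
pltop [ 0.5482 -0.2144  0.0284]
platecorner [ 0.5193 -0.2199 -0.0188]
platecornerT [ 0.5272 -0.1722 -0.0158]
tip [ 0.5544 -0.1682  0.034 ] plend [ 0.5473 -0.22    0.034 ] 0.052351321647208585
[ 0.5506 -0.1959  0.034 ] [ 0.5506 -0.1957  0.034 ] 82.14339364525564
[ 0.0355 -0.0753  9.5281]
```

Request:
step_arm([
  [5, 0, -0.1, 2.3, 0],
  [5, 0, 0, 2.3, 0],
  [5, 0, 0, 2.3, 0],
  [5, 0, 0, 2.3, 0],
  [5, 0, 0, 0, 0],
  [3, 0, 0, 0, 0],
  [1.4, 0, 0, 0, 0],
  [1.4, 0, 0, 0, 0],
  [1.4, 0, 0, 0, 0],
  [1.4, 0, 0, 0, 0],
])

```text
clock: 5.3
tool_pos: [0.5506, -0.1964, 0.0187]
eef_rot: [0.755, 0.656, 0.0, 0.0]
wrist_force: [-0.8, 0.8, 2.9]
finger_gap: 0.0138
gripper_force: 1.0
```

```bash
python3 look.py w3
python3 - <<'E'
import cv2
im=cv2.imread("pics/w3.png")[100:384,120:400]
cv2.imwrite("pics/w3c.png",cv2.resize(im,None,fx=2,fy=2,interpolation=cv2.INTER_CUBIC))
E
```

```text
5.3 [ 0.5506 -0.1964  0.0187] [ 0.5368  0.5231 -0.3217  1.8726  0.2267  0.7805 -0.0456]
```

View pics/w3c.png

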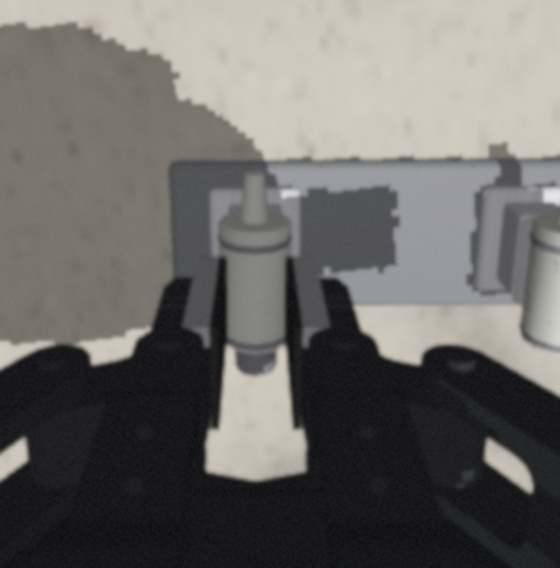

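The capsule sits between the pads at image centre (247,240), but the grip force is only 1 N at the commanded 14 mm. I'll close further.

Request:
step_arm([
  [0.8, 0, 0, 0, 0],
  [0.4, 0, 0, 0, 0],
  [0, 0, 0, 0, 0],
  [0, 0, 0, 0, 0],
  [0, 0, 0, 0, 0],
  [0, 0, 0, 0, 0],
  [0, 0, 0, -0.2, 0],
  [0, 0, 0, -0.4, 0],
  [0, 0, 0, -0.6, 0],
  [0, 0, 0, -0.8, 0],
])

```text
clock: 6.6
tool_pos: [0.5497, -0.196, 0.038]
eef_rot: [0.754, 0.656, -0.0, -0.001]
wrist_force: [-0.1, -0.8, 0.2]
finger_gap: -0.0004
gripper_force: 0.0
```

```bash
python3 look.py w4 capsule
python3 - <<'E'
import cv2
im=cv2.imread("pics/w4.png")[100:384,120:400]
cv2.imwrite("pics/w4c.png",cv2.resize(im,None,fx=2,fy=2,interpolation=cv2.INTER_CUBIC))
E
```

```text
6.6 [ 0.5497 -0.196   0.038 ] [ 0.5446  0.4939 -0.3306  1.8669  0.2125  0.8163 -0.0347]
capsule [([232.0, 174.0, 268.0, 233.0], 0.88)]
```

View pics/w4c.png

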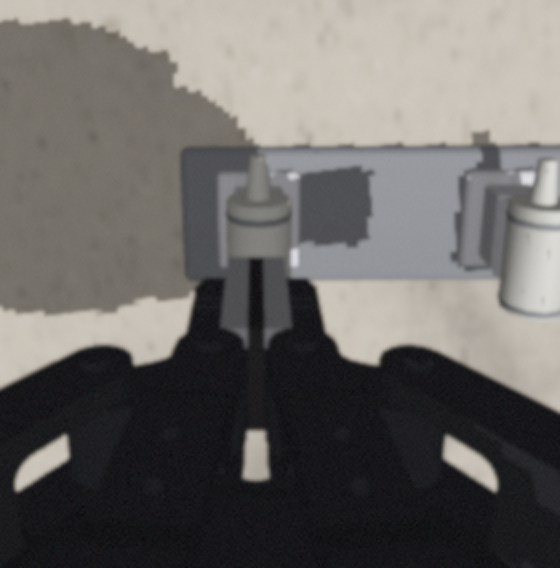

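Run:
```python
from h import *
np.set_printoptions(precision=4,suppress=True)
s=sense();c=camera_model("scene");im=get_image("scene")[:,:,::-1].copy()
p=proj(c,s["tool_pos"]);q=proj(c,[.5506,-.1959,.034]);print(s["tool_pos"],p,q)
u,v=map(int,q);x0,y0=u-50,v-65
b=cv2.resize(im[y0:y0+100,x0:x0+100],None,fx=6,fy=6,interpolation=cv2.INTER_CUBIC)
for z,col in ((0,(0,0,255)),(-.0,(0,255,0))): pass
for pt,col in ((p,(0,0,255)),(q,(0,255,0)),(proj(c,s["tool_pos"]+[0,0,.02]),(255,0,0))):
    cv2.circle(b,tuple(int(k) for k in (np.array(pt)-[x0,y0]+.5)*6),4,col,-1)
cv2.imwrite("pics/s4.png",b)
c4=np.load("pics/w4.npz")
t=onz(c4,120+257/2,100+153/2,.034);print("tip now",t)
```

```text
[ 0.5511 -0.1964  0.0392] [328.635  188.3872] [328.4782 190.1457]
tip now [ 0.5538 -0.167   0.034 ]
```

View pics/s4.png

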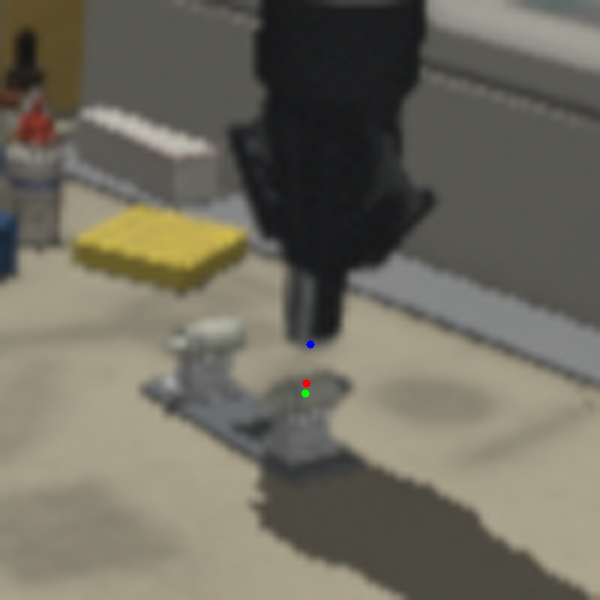

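The scene view shows the real fingertips (image about 328,181) some 20 mm above the reported TCP. The fingers therefore closed over the capsule, which still lies in its V-block. I'll allow for the 20 mm from here on and grasp again.

Request:
step_arm([
  [5, 0.1, 0, 0, 0],
  [5, 0, 0, 0, 0],
  [5, 0, 0, 0, 0],
  [5, 0, 0, 1.2, 0],
  [5, 0, 0, 1.2, 0],
  [5, 0, 0, 1.0, 0],
  [5, 0, 0, 0.7, 0],
  [3, 0, 0, 0, 0],
  [1.4, 0, 0, 0, 0],
  [1, 0, 0, 0, 0],
])

```text
clock: 8.0
tool_pos: [0.5508, -0.1954, -0.0024]
eef_rot: [0.754, 0.656, 0.0, 0.0]
wrist_force: [1.4, -0.4, 0.3]
finger_gap: 0.0161
gripper_force: 58.4
```

Request:
step_arm([
  [1, 0, 0, 0, 0],
  [1, 0, 0, 0, 0],
  [1, 0, 0, 0, 0],
  [1, 0, 0, -0.3, 0],
  [1, 0, 0, -0.8, 0],
  [1, 0, 0, -1.5, 0],
  [1, 0, 0, -2, 0],
  [1, 0, 0, -2, 0],
  [1, 0, 0, -2, 0],
  [1, 0, 0, -2, 0],
])

```text
clock: 9.25
tool_pos: [0.5505, -0.1953, 0.105]
eef_rot: [0.754, 0.656, 0.0, 0.0]
wrist_force: [-0.1, -0.4, -0.5]
finger_gap: 0.0157
gripper_force: 58.5
```

```bash
python3 -c "
from h import *
plan([.574,.138,.12],np.radians(97.5),8,1)"
```

```text
[1, 4.17, -0.29, -0.19, np.float64(-0.0337)],[1, 4.17, -0.15, -0.19, np.float64(-0.0337)],[1, 4.18, -0.0, -0.19, np.float64(-0.0337)],[1, 4.17, 0.14, -0.19, np.float64(-0.0337)],[1, 4.17, 0.28, -0.19, np.float64(-0.0337)],[1, 4.16, 0.42, -0.19, np.float64(-0.0337)],[1, 4.14, 0.56, -0.19, np.float64(-0.0337)],[1, 4.12, 0.7, -0.19, np.float64(-0.0337)],
```

Request:
step_arm([
  [1, 4.17, -0.29, -0.19, -0.0337],
  [1, 4.17, -0.15, -0.19, -0.0337],
  [1, 4.18, 0, -0.19, -0.0337],
  [1, 4.17, 0.14, -0.19, -0.0337],
  [1, 4.17, 0.28, -0.19, -0.0337],
  [1, 4.16, 0.42, -0.19, -0.0337],
  [1, 4.14, 0.56, -0.19, -0.0337],
  [1, 4.12, 0.7, -0.19, -0.0337],
  [1, 0, 0, 0, 0],
  [1, 0, 0, 0, 0],
])

```text
clock: 10.5
tool_pos: [0.5741, 0.1375, 0.1188]
eef_rot: [0.659, 0.752, -0.0, 0.0]
wrist_force: [-0.1, -1.1, 0.3]
finger_gap: 0.0156
gripper_force: 58.5
```

```bash
python3 look.py w5 capsule fork anvil_screw activator grip_left grip_right
python3 - <<'E'
import cv2
im=cv2.imread("pics/w5.png")[60:330,80:440]
cv2.imwrite("pics/w5c.png",cv2.resize(im,None,fx=2.2,fy=2.2,interpolation=cv2.INTER_CUBIC))
E
```

```text
10.5 [0.5741 0.1375 0.1188] [ 0.1251  0.4228 -0.5246  1.8022  0.2507  0.983  -0.3709]
capsule [([228.0, 200.0, 272.0, 320.0], 0.58), ([83.0, 140.0, 367.0, 207.0], 0.56)]
fork [([69.0, 74.0, 374.0, 217.0], 0.7), ([443.0, 129.0, 512.0, 196.0], 0.68), ([241.0, 101.0, 273.0, 119.0], 0.62)]
anvil_screw [([227.0, 202.0, 271.0, 318.0], 0.68), ([443.0, 128.0, 512.0, 195.0], 0.61), ([253.0, 175.0, 269.0, 221.0], 0.59)]
activator [([69.0, 76.0, 373.0, 218.0], 0.88)]
grip_left [([70.0, 78.0, 373.0, 137.0], 0.66)]
grip_right [([87.0, 140.0, 367.0, 208.0], 0.84)]
```

View pics/w5c.png

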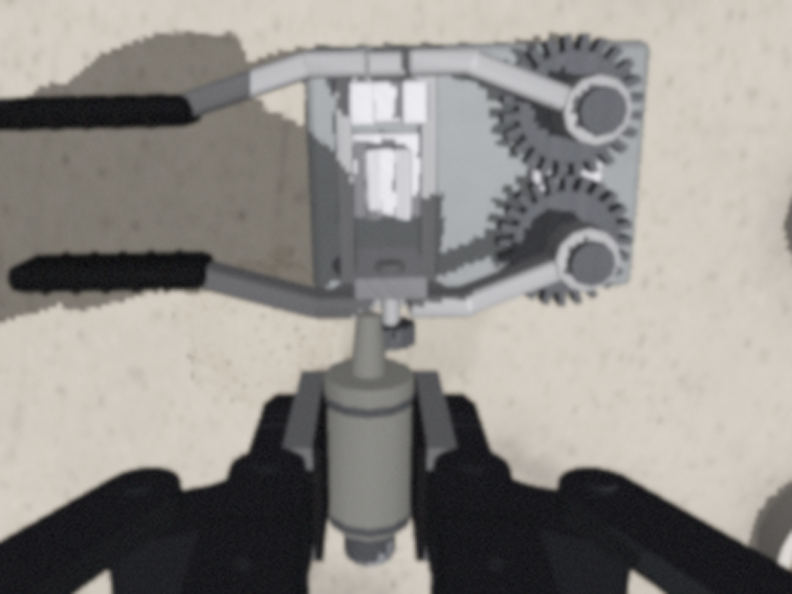

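The activator view: fork slot at pixel (256,106), V-block centre at (256,142), anvil face at (257,181), pivot caps at (353,108) and (349,178). The held capsule's nozzle tip is at (248,204) and its axis lies along the tool's x.

Run:
```python
from h import *
np.set_printoptions(precision=4,suppress=True)
c=np.load("pics/w5.npz");s=sense();m=R.from_quat(s["eef_rot"]).as_matrix()
print("yaw",np.degrees(np.arctan2(m[1,0],m[0,0])))
f=lambda u,v,z:onz(c,80+u/2.2,60+v/2.2,z)
L,Rr=f(603,107,.064),f(592,260,.064);d=L-Rr;ey=d[:2]/np.linalg.norm(d[:2]);ex=np.array([ey[1],-ey[0]])
print("pivots",L,Rr,np.linalg.norm(d),np.degrees(np.arctan2(ey[1],ey[0])));seat=(L+Rr)[:2]/2-.065*ex;print("seat by pivots",seat)
for n,p,z in (("V",(388,181),.045),("Vtop",(388,145),.045),("Vbot",(388,218),.045),("fork",(388,118),.055),("forktop",(388,82),.055),("anvil",(390,262),.055),("platelt",(305,48),.013),("platert",(648,42),.013),("plateRb",(632,282),.013),("plateLb",(315,285),.013),("gLend",(200,110),.05),("gRend",(210,270),.05),("gRtip",(12,275),.05)):
    q=f(*p,z);r=q[:2]-seat;print(n,q,"seatframe",r@ex,r@ey)
for h in(.034,.037,.040,.043):
    z=s["tool_pos"][2]+h;a,b=f(370,315,z),f(370,560,z-.003);dd=a-b
    print(h,np.linalg.norm(dd[:2]),"tool tip",m.T@(a-s["tool_pos"]),"pl",m.T@(b-s["tool_pos"]))
```

```text
yaw 97.38827459341697
pivots [0.6357 0.2094 0.064 ] [0.6426 0.1624 0.064 ] 0.04752852061604859 98.37421719567845
seat by pivots [0.5749 0.1764]
V [0.5753 0.1766 0.045 ] seatframe 0.0004154595947992463 8.05328155622457e-05
Vtop [0.5736 0.1884 0.045 ] seatframe 0.0005295681223307625 0.012030506655493647
Vbot [0.577 0.164 0.045] seatframe 0.00029480832182131653 -0.012554627649917724
fork [0.5721 0.1975 0.055 ] seatframe 0.00034981174248420953 0.021232073006800026
forktop [0.5706 0.2083 0.055 ] seatframe 0.0004539967328576074 0.03214280804481983
anvil [0.5792 0.1512 0.055 ] seatframe 0.0005701033602855024 -0.025571985861243037
platelt [0.5402 0.2164 0.013 ] seatframe -0.028505552516258154 0.044656282319046066
platert [0.6635 0.2345 0.013 ] seatframe 0.09611404805745812 0.04459836831625204
plateRb [0.6786 0.1452 0.013 ] seatframe 0.09803444650624656 -0.04596859384428805
plateLb [0.5535 0.1277 0.013 ] seatframe -0.028270887678858287 -0.045043324670119726
gLend [0.512 0.192 0.05 ] seatframe -0.05989306730113485 0.024541426327903175
gRend [0.5188 0.1393 0.05  ] seatframe -0.060868047372338384 -0.028589051921456637
gRtip [0.4517 0.1288 0.05  ] seatframe -0.12883654314894605 -0.029193904700863766
0.034 0.05823967844188208 tool tip [ 0.0271 -0.     -0.034 ] pl [-0.0311  0.     -0.031 ]
0.037 0.05695258925634508 tool tip [ 0.0281 -0.0001 -0.037 ] pl [-0.0288 -0.     -0.034 ]
0.04 0.05566550007118112 tool tip [ 0.0291 -0.0001 -0.04  ] pl [-0.0265 -0.     -0.037 ]
0.043 0.054378410886416734 tool tip [ 0.0301 -0.0001 -0.043 ] pl [-0.0242 -0.     -0.04  ]
```

```bash
python3 -c "
from h import *
plan([.5753,.1765,.036],np.radians(98.37),8,1)"
```

```text
[1, 0.49, 0.08, 1.03, np.float64(-0.0021)],[1, 0.49, 0.08, 1.03, np.float64(-0.0021)],[1, 0.49, 0.08, 1.03, np.float64(-0.0021)],[1, 0.49, 0.08, 1.03, np.float64(-0.0021)],[1, 0.49, 0.08, 1.03, np.float64(-0.0021)],[1, 0.49, 0.08, 1.03, np.float64(-0.0021)],[1, 0.49, 0.08, 1.03, np.float64(-0.0021)],[1, 0.49, 0.09, 1.03, np.float64(-0.0021)],
```

Request:
step_arm([
  [1, 1, 0.16, 0, -0.0042],
  [1, 1, 0.16, 0, -0.0042],
  [1, 1, 0.17, 0.5, -0.0042],
  [1, 0.92, 0.17, 1.3, -0.0042],
  [1, 0, 0, 1.9, 0],
  [1, 0, 0, 2.1, 0],
  [1, 0, 0, 1.7, 0],
  [1, 0, 0, 0.76, 0],
  [1, 0, 0, 0, 0],
  [1, 0, 0, 0, 0],
])

```text
clock: 12.1
tool_pos: [0.576, 0.1781, 0.0365]
eef_rot: [0.653, 0.757, 0.001, 0.0]
wrist_force: [1.0, 0.6, -1.1]
finger_gap: 0.0159
gripper_force: 58.5
```

```bash
python3 look.py w6 capsule fork
python3 - <<'E'
from h import *
s=sense();m=R.from_quat(s["eef_rot"]).as_matrix();print(np.degrees(np.arctan2(m[1,0],m[0,0])),s["tool_pos"],shift([.5753,.1765,.0138]))
im=cv2.imread("pics/w6.png")[60:300,140:380]
cv2.imwrite("pics/w6c.png",cv2.resize(im,None,fx=2.5,fy=2.5,interpolation=cv2.INTER_CUBIC))
E
```

```text
12.1 [0.576  0.1781 0.0365] [ 0.028   0.5543 -0.4934  1.8154  0.3371  0.8541 -0.4794]
capsule [([227.0, 200.0, 270.0, 319.0], 0.64)]
fork [([221.0, 178.0, 273.0, 214.0], 0.86)]
98.44281493508899 [0.57600299 0.17813793 0.03674275] [-0.1522261  -0.09782052  2.29406346]
```

View pics/w6c.png

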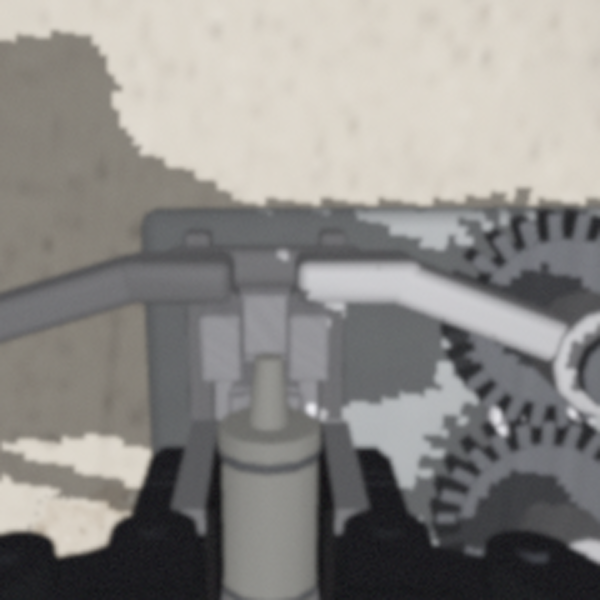

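The nozzle (247,206) is about half a millimetre right of the fork slot's middle (246,188). I'll correct that and lower it.

Request:
step_arm([
  [1, -0.14, -0.08, 0, 0],
  [1, 0, 0, 0, 0],
  [1, 0, 0, 0.5, 0],
  [1, 0, 0, 0.5, 0],
  [1, 0, 0, 0.5, 0],
  [1, 0, 0, 0.4, 0],
  [1, 0, 0, 0.2, 0],
  [1, 0, 0, 0.1, 0],
  [1, 0, 0, 0, 0],
  [1, 0, 0, 0, 0],
])

```text
clock: 13.5
tool_pos: [0.5751, 0.1765, 0.0139]
eef_rot: [0.653, 0.757, 0.001, 0.0]
wrist_force: [2.7, 0.7, -1.4]
finger_gap: 0.016
gripper_force: 59.1
```

Request:
step_arm([
  [1, 0, 0, 0.05, 0],
  [1, 0, 0, 0.05, 0],
  [1, 0, 0, 0, 0],
  [2, 0, 0, 0, 0],
  [3.2, 0, 0, 0, 0],
  [3.2, 0, 0, 0, 0],
  [3.2, 0, 0, 0, 0],
  [3.2, 0, 0, -1, 0],
  [3.2, 0, 0, -2, 0],
  [3.2, 0, 0, -3, 0],
])

```text
clock: 14.75
tool_pos: [0.5743, 0.1763, 0.074]
eef_rot: [0.653, 0.757, -0.0, -0.0]
wrist_force: [1.4, 0.0, 0.2]
finger_gap: 0.0321
gripper_force: 0.0
```

```bash
python3 look.py w7 capsule fork anvil_screw
```

```text
14.75 [0.5743 0.1763 0.074 ] [ 0.0496  0.5012 -0.5159  1.8024  0.3028  0.9177 -0.4521]
capsule [([234.0, 171.0, 269.0, 254.0], 0.96)]
fork [([230.0, 162.0, 270.0, 189.0], 0.83)]
anvil_screw [([239.0, 252.0, 262.0, 301.0], 0.73)]
```

Run:
```python
from h import *
np.set_printoptions(precision=2,suppress=True)
c=np.load("pics/w7.npz");seat=np.array([.5753,.1765,.05]);a=np.radians(98.37);ey=np.array([np.cos(a),np.sin(a),0]);ex=np.array([ey[1],-ey[0],0]);Z=np.array([0,0,1.])
for n,p in (("tip",seat+.028*ey),("sh top",seat+.016*ey+.009*Z),("plend top",seat-.0245*ey+.0055*Z),("L",seat-.009*ex),("R",seat+.009*ex)): print(n,proj(c,p))
plan([.4863,.1634,.074],np.radians(8.37),10,8)
```

```text
tip [249.79 170.79]
sh top [249.85 194.2 ]
plend top [249.69 254.21]
L [235.31 214.57]
R [264.1  214.57]
[8, -0.0, -0.91, 0.01, np.float64(0.1572)],[8, -0.14, -0.89, 0.01, np.float64(0.1572)],[8, -0.28, -0.86, 0.01, np.float64(0.1572)],[8, -0.41, -0.81, 0.01, np.float64(0.1572)],[8, -0.53, -0.73, 0.01, np.float64(0.1572)],[8, -0.64, -0.64, 0.01, np.float64(0.1572)],[8, -0.73, -0.53, 0.01, np.float64(0.1572)],[8, -0.81, -0.41, 0.01, np.float64(0.1572)],[8, -0.86, -0.28, 0.01, np.float64(0.1572)],[8, -0.89, -0.14, 0.01, np.float64(0.1572)],
```

The capsule's box in the picture (rows 171 to 254) matches a seated capsule (170.8 to 254.2). On to the grips.

Request:
step_arm([
  [4, 0, -0.91, 0, 0.1572],
  [6, -0.14, -0.89, 0, 0.1572],
  [8, -0.28, -0.86, 0, 0.1572],
  [8, -0.41, -0.81, 0, 0.1572],
  [8, -0.53, -0.73, 0, 0.1572],
  [8, -0.64, -0.64, 0, 0.1572],
  [8, -0.73, -0.53, 0, 0.1572],
  [8, -0.81, -0.41, 0, 0.1572],
  [8, -0.86, -0.28, 0, 0.1572],
  [8, -0.89, -0.14, 0, 0.1572],
])

```text
clock: 16.2
tool_pos: [0.4839, 0.1627, 0.072]
eef_rot: [0.998, 0.07, -0.001, 0.0]
wrist_force: [-0.3, 0.1, -0.1]
finger_gap: 0.0801
gripper_force: 0.0
```

```bash
python3 look.py w8 grip_left grip_right activator
python3 - <<'E'
from h import *
np.set_printoptions(precision=2,suppress=True)
s=sense();m=R.from_quat(s["eef_rot"]).as_matrix();print(np.degrees(np.arctan2(m[1,0],m[0,0])),shift([.4863,.1634,.006]))
c=np.load("pics/w8.npz");seat=np.array([.5753,.1765,.05]);a=np.radians(98.37);ey=np.array([np.cos(a),np.sin(a),0]);ex=np.array([ey[1],-ey[0],0])
g=lambda x,y,z:proj(c,seat+x*ex+y*ey+np.array([0,0,z]))
for sg in(1,-1): print(sg,g(-.09,sg*.0315,.011),g(-.09,sg*.0215,.011))
# dark-pixel profile across the grips in the predicted row
im=cv2.cvtColor(cv2.imread("pics/w8.png"),cv2.COLOR_BGR2GRAY).astype(int);v=int(g(-.075,0,.011)[1])
for dv in(-6,0,6): print(v+dv,im[v+dv,150:350:3])
E
```

```text
16.2 [0.4839 0.1627 0.072 ] [-0.1902  0.3145 -0.2424  2.0293  0.1024  0.811  -1.9217]
grip_left [([160.0, 1.0, 220.0, 270.0], 0.92)]
grip_right [([283.0, 2.0, 338.0, 273.0], 0.71)]
activator [([162.0, 1.0, 356.0, 274.0], 0.95)]
8.544066207256739 [ 0.17 -0.02  6.63]
1 [194.25 217.39] [211.4  217.28]
-1 [302.3 216.7] [285.15 216.81]
186 [183 185 186 184 183 184 186 187 186 185 186 186 186 186 187 178  51  28
  37  32  30  19  78 184 187 186 186 187 186 183 183 185 185 186 187 186
 186 184 182 182 185 138 103 104 105  70  16  27  33  33  31  34 166 184
 185 183 185 180 180 180 179 181 182 181 183 184 185]
192 [186 187 187 186 186 185 186 186 184 186 186 186 187 188 188 170  45  33
  37  38  35  23  64 116 105 107 110 116 127 136 158 182 185 186 185 187
 188 185 185 184 181 109 103 106 104  67  21  32  31  36  37  37 149 184
 184 184 185 184 183 179 180 180 183 183 184 184 184]
198 [184 186 186 186 186 187 187 185 184 184 186 184 187 187 186 176  62  31
  34  37  31  19  36  99 102 104 104 106 103 104 103 103 105 133 168 182
 186 186 183 185 186 141 105 105 105  46  16  26  34  32  34  53 180 184
 179 181 185 183 176 173 182 184 184 182 183 182 183]
```

Request:
step_arm([
  [8, 0.17, 0.14, 0.6, 0],
  [8, 0, 0, 1.5, 0],
  [8, 0, 0, 1.5, 0],
  [8, 0, 0, 1.5, 0],
  [8, 0, 0, 1.5, 0],
  [7, 0, 0, 0, 0],
  [6.4, 0, 0, 0, 0],
  [6, 0, 0, 0, 0],
  [5.6, 0, 0, 0, 0],
  [5.6, 0, 0, 0, 0],
])

```text
clock: 17.65
tool_pos: [0.4875, 0.1614, 0.0073]
eef_rot: [0.997, 0.073, 0.0, 0.0]
wrist_force: [-0.2, -2.6, 2.3]
finger_gap: 0.0561
gripper_force: 1.3
```

Request:
step_arm([
  [5.5, 0, 0.1, 0, 0],
  [5.4, 0, 0, 0, 0],
  [5.3, 0, 0, 0, 0],
  [5.3, 0, 0, 0, 0],
  [5.2, 0, 0, 0, 0],
  [5.2, 0, 0, 0, 0],
  [5.1, 0, 0, 0, 0],
  [5.1, 0, 0, 0, 0],
  [5.1, 0, 0, 0, 0],
  [5.1, 0, 0, 0, 0],
])

```text
clock: 18.9
tool_pos: [0.4876, 0.1614, 0.007]
eef_rot: [0.997, 0.073, 0.0, -0.0]
wrist_force: [1.2, 1.1, 2.8]
finger_gap: 0.0511
gripper_force: 1.5
```

Request:
step_arm([
  [5, 0, 0, 0, 0],
  [5, 0, 0, 0, 0],
  [4.9, 0, 0, 0, 0],
  [4.9, 0, 0, 0, 0],
  [4.8, 0, 0, 0, 0],
  [4.8, 0, 0, 0, 0],
  [4.7, 0, 0, 0, 0],
  [4.7, 0, 0, 0, 0],
  [4.7, 0, 0, 0, 0],
  [4.7, 0, 0, 0, 0],
])

```text
clock: 20.15
tool_pos: [0.4875, 0.1614, 0.0074]
eef_rot: [0.997, 0.073, 0.0, -0.0]
wrist_force: [0.5, 0.8, 6.8]
finger_gap: 0.0472
gripper_force: 7.7
```

Request:
step_arm([
  [4.6, 0, 0, 0, 0],
  [4.6, 0, 0, 0, 0],
  [4.5, 0, 0, 0, 0],
  [4.5, 0, 0, 0, 0],
  [4.4, 0, 0, 0, 0],
  [4.4, 0, 0, 0, 0],
  [4.3, 0, 0, 0, 0],
  [4.3, 0, 0, 0, 0],
  [4.3, 0, 0, 0, 0],
  [4.3, 0, 0, 0, 0],
])

```text
clock: 21.4
tool_pos: [0.4876, 0.1614, 0.0079]
eef_rot: [0.997, 0.073, 0.0, -0.0]
wrist_force: [-1.0, 0.5, 10.2]
finger_gap: 0.0434
gripper_force: 8.2
```

Request:
step_arm([
  [4.2, 0, 0, -0.05, 0],
  [4.2, 0, 0, 0, 0],
  [4.1, 0, 0, 0, 0],
  [4, 0, 0, -0.05, 0],
  [4, 0, 0, 0, 0],
  [3.9, 0, 0, 0, 0],
  [3.8, 0, 0, 0, 0],
  [3.7, 0, 0, -0.05, 0],
  [3.7, 0, 0, 0, 0],
  [3.7, 0, 0, 0, 0],
])

```text
clock: 22.65
tool_pos: [0.487, 0.1613, 0.008]
eef_rot: [0.997, 0.073, -0.0, -0.0]
wrist_force: [1.9, 2.9, 0.6]
finger_gap: 0.037
gripper_force: 1.7
```

Request:
step_arm([
  [3.6, 0, 0, 0, 0],
  [3.6, 0, 0, 0, 0],
  [3.5, 0, 0, 0, 0],
  [3.5, 0, 0, 0, 0],
  [3.45, 0, 0, 0, 0],
  [3.4, 0, 0, 0, 0],
  [3.35, 0, 0, 0, 0],
  [3.3, 0, 0, 0, 0],
  [3.3, 0, 0, 0, 0],
  [3.3, 0, 0, 0, 0],
])

```text
clock: 23.9
tool_pos: [0.487, 0.1612, 0.0083]
eef_rot: [0.997, 0.073, -0.0, -0.0]
wrist_force: [-0.6, 3.7, 1.2]
finger_gap: 0.0331
gripper_force: 7.0
```

Request:
step_arm([
  [3.29, 0, -0.03, 0, 0],
  [3.28, 0, 0, 0, 0],
  [3.27, 0, 0, 0, 0],
  [3.27, 0, 0, 0, 0],
  [3.27, 0, 0, 0, 0],
  [3.27, 0, 0, 0, 0],
  [3.27, 0, 0, 0, 0],
  [3.27, 0, 0, 0, 0],
  [3.27, 0, 0, 0, 0],
  [3.27, 0, 0, 0, 0],
])

```text
clock: 25.15
tool_pos: [0.487, 0.1612, 0.0083]
eef_rot: [0.997, 0.073, -0.0, 0.0]
wrist_force: [-1.9, 3.2, 4.7]
finger_gap: 0.033
gripper_force: 7.9
```

Request:
step_arm([
  [3.25, 0, -0.03, -0.03, 0],
  [3.23, 0, 0, 0, 0],
  [3.2, 0, 0, 0, 0],
  [3.2, 0, 0, 0, 0],
  [3.2, 0, 0, 0, 0],
  [3.2, 0, 0, 0, 0],
  [3.2, 0, 0, 0, 0],
  [3.2, 0, 0, 0, 0],
  [3.2, 0, 0, 0, 0],
  [3.2, 0, 0, 0, 0],
])

```text
clock: 26.4
tool_pos: [0.487, 0.1613, 0.0084]
eef_rot: [0.997, 0.073, -0.0, 0.0]
wrist_force: [0.8, 1.1, 0.0]
finger_gap: 0.0323
gripper_force: 9.7
```

Request:
step_arm([
  [3.17, 0, 0, 0, 0],
  [3.15, 0, 0, 0, 0],
  [3.15, 0, 0, 0, 0],
  [3.15, 0, 0, 0, 0],
  [3.15, 0, 0, 0, 0],
  [3.15, 0, 0, 0, 0],
  [3.15, 0, 0, 0, 0],
  [3.15, 0, 0, 0, 0],
  [3.15, 0, 0, 0, 0],
  [3.15, 0, 0, 0, 0],
])

```text
clock: 27.65
tool_pos: [0.487, 0.1613, 0.0085]
eef_rot: [0.997, 0.073, -0.0, 0.0]
wrist_force: [0.7, 0.2, -0.7]
finger_gap: 0.0316
gripper_force: 11.1
```

Request:
step_arm([
  [3.1, 0, 0, 0, 0],
  [3.1, 0, 0, 0, 0],
  [3.1, 0, 0, 0, 0],
  [3.1, 0, 0, 0, 0],
  [3.1, 0, 0, 0, 0],
  [3.1, 0, 0, 0, 0],
  [3.1, 0, 0, 0, 0],
  [3.1, 0, 0, 0, 0],
  [3.1, 0, 0, 0, 0],
  [3.1, 0, 0, 0, 0],
])

```text
clock: 28.9
tool_pos: [0.487, 0.1613, 0.0085]
eef_rot: [0.997, 0.073, -0.0, 0.0]
wrist_force: [-0.9, -1.9, -0.4]
finger_gap: 0.0313
gripper_force: 12.4
```

Request:
step_arm([
  [3.6, 0, 0, 0, 0],
  [4.2, 0, 0, 0, 0],
  [5, 0, 0, 0, 0],
  [6, 0, 0, 0, 0],
  [7, 0, 0, 0, 0],
  [8, 0, 0, 0, 0],
  [8, 0, 0, 0, 0],
  [8, 0, 0, -1, 0],
  [8, 0, 0, -2.5, 0],
  [8, 0, 0, -3.5, 0],
])

```text
clock: 30.15
tool_pos: [0.4862, 0.1614, 0.0791]
eef_rot: [0.997, 0.073, -0.001, 0.0]
wrist_force: [0.6, -0.0, 0.1]
finger_gap: 0.0798
gripper_force: 0.0
```

```bash
python3 look.py w9 capsule
python3 - <<'E'
from h import *
plan([.5753,.1765,.085],np.radians(98.37),10,5)
E
```

```text
30.15 [0.4862 0.1614 0.0791] [-0.1828  0.3065 -0.2457  2.0213  0.0994  0.8268 -1.9095]
capsule [([202.0, 41.0, 282.0, 79.0], 0.75)]
[5, 0.85, -0.01, -0.02, np.float64(-0.1571)],[5, 0.85, 0.13, -0.02, np.float64(-0.1571)],[5, 0.82, 0.26, -0.02, np.float64(-0.1571)],[5, 0.77, 0.38, -0.02, np.float64(-0.1571)],[5, 0.7, 0.5, -0.02, np.float64(-0.1571)],[5, 0.61, 0.6, -0.02, np.float64(-0.1571)],[5, 0.51, 0.69, -0.02, np.float64(-0.1571)],[5, 0.4, 0.76, -0.02, np.float64(-0.1571)],[5, 0.27, 0.81, -0.02, np.float64(-0.1571)],[5, 0.14, 0.84, -0.02, np.float64(-0.1571)],
```

Request:
step_arm([
  [6, 0.85, 0, 0, -0.1571],
  [5, 0.85, 0.13, 0, -0.1571],
  [5, 0.82, 0.26, 0, -0.1571],
  [5, 0.77, 0.38, 0, -0.1571],
  [5, 0.7, 0.5, 0, -0.1571],
  [5, 0.61, 0.6, 0, -0.1571],
  [5, 0.51, 0.69, 0, -0.1571],
  [5, 0.4, 0.76, 0, -0.1571],
  [5, 0.27, 0.81, 0, -0.1571],
  [5, 0.14, 0.84, 0, -0.1571],
])

```text
clock: 31.5
tool_pos: [0.5716, 0.1746, 0.0782]
eef_rot: [0.652, 0.759, -0.0, -0.0]
wrist_force: [0.4, 0.5, -0.5]
finger_gap: 0.05
gripper_force: 0.0
```

```bash
python3 look.py w10 capsule anvil_screw
python3 - <<'E'
from h import *
np.set_printoptions(precision=2,suppress=True)
c=np.load("pics/w10.npz");seat=np.array([.5753,.1765,.05]);a=np.radians(98.37);ey=np.array([np.cos(a),np.sin(a),0]);ex=np.array([ey[1],-ey[0],0]);Z=np.array([0,0,1.])
for n,p in (("tip",seat+.028*ey),("sh top",seat+.016*ey+.009*Z),("plend out",seat-.0245*ey+.0055*Z),("plend home",seat-.0175*ey+.0055*Z),("per mm",seat+.029*ey)): print(n,proj(c,p))
s=sense();m=R.from_quat(s["eef_rot"]).as_matrix();print(np.degrees(np.arctan2(m[1,0],m[0,0])),s["tool_pos"],shift([.5753,.1765,.0138]))
im=cv2.imread("pics/w10.png")[130:330,150:350]
cv2.imwrite("pics/w10c.png",cv2.resize(im,None,fx=3,fy=3,interpolation=cv2.INTER_CUBIC))
E
```

```text
31.5 [0.5716 0.1746 0.0782] [ 0.0469  0.4885 -0.5091  1.8082  0.2914  0.9205 -0.4392]
capsule [([240.0, 172.0, 272.0, 246.0], 0.57)]
anvil_screw [([243.0, 246.0, 266.0, 296.0], 0.96)]
tip [254.64 167.24]
sh top [254.76 190.1 ]
plend out [254.01 249.31]
plend home [254.11 239.27]
per mm [254.66 165.64]
98.21939387890626 [0.57 0.17 0.08] [0.14 0.39 6.45]
```

View pics/w10c.png

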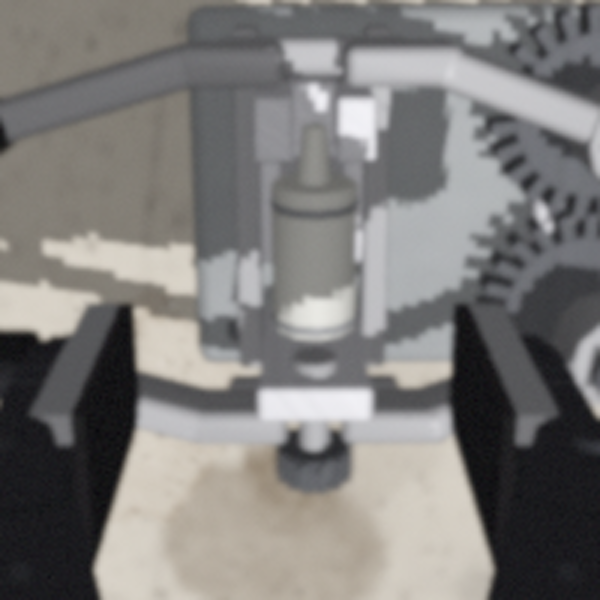

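The plunger is home: only a thin rim shows at (255,243). The capsule lies in the V-block, shifted about 3 mm toward the anvil. Picking it up again.

Request:
step_arm([
  [5, -0.16, 0.42, 0, 0],
  [5, 0, 0, 1.2, 0],
  [5, 0, 0, 1.5, 0],
  [5, 0, 0, 1.6, 0],
  [5, 0, 0, 1.3, 0],
  [5, 0, 0, 0.8, 0],
  [4, 0, 0, 0, 0],
  [2.5, 0, 0, 0, 0],
  [1, 0, 0, 0, 0],
  [1, 0, 0, 0, 0],
])

```text
clock: 32.9
tool_pos: [0.576, 0.174, 0.0155]
eef_rot: [0.653, 0.757, -0.0, 0.0]
wrist_force: [-2.8, -0.9, 5.1]
finger_gap: 0.016
gripper_force: 58.6
```

Request:
step_arm([
  [1, 0, 0, 0, 0],
  [1, 0, 0, 0, 0],
  [1, 0, 0, -0.3, 0],
  [1, 0, 0, -0.8, 0],
  [1, 0, 0, -1.2, 0],
  [1, 0, 0, -1.5, 0],
  [1, 0, 0, -1.7, 0],
  [1, 0, 0, -2, 0],
  [1, 0, 0, -2, 0],
  [1, 0, 0, 0, 0],
])

```text
clock: 34.15
tool_pos: [0.5781, 0.1746, 0.1125]
eef_rot: [0.654, 0.757, 0.002, 0.002]
wrist_force: [-0.2, 0.1, -0.3]
finger_gap: 0.0159
gripper_force: 58.5
```

```bash
python3 look.py w11 capsule
python3 - <<'E'
from h import *
np.set_printoptions(precision=2,suppress=True)
s=sense();m=R.from_quat(s["eef_rot"]).as_matrix();c=np.load("pics/w11.npz")
for h in (.0364,):
    for x in(0,.001):print(x,"tip",proj(c,s["tool_pos"]+m@[x+.028,0,-h]),"sh",proj(c,s["tool_pos"]+m@[x+.016,0,-h-.009]))
print(s["tool_pos"],s["finger_gap"])
plan([.5507,-.1955,.08],np.radians(82.1),10,1)
E
```

```text
34.15 [0.5781 0.1746 0.1125] [ 0.061   0.4517 -0.5226  1.7775  0.2669  0.9774 -0.4213]
capsule [([228.0, 197.0, 271.0, 306.0], 0.74)]
0 tip [243.57 201.55] sh [243.57 236.05]
0.001 tip [243.56 199.32] sh [243.56 233.81]
[0.58 0.17 0.11] 0.01575968024972764
[1, -3.62, -0.79, 0.3, np.float64(0.0284)],[1, -3.64, -0.69, 0.3, np.float64(0.0284)],[1, -3.65, -0.58, 0.3, np.float64(0.0284)],[1, -3.67, -0.48, 0.3, np.float64(0.0284)],[1, -3.68, -0.37, 0.3, np.float64(0.0284)],[1, -3.69, -0.27, 0.3, np.float64(0.0284)],[1, -3.7, -0.16, 0.3, np.float64(0.0284)],[1, -3.7, -0.06, 0.3, np.float64(0.0284)],[1, -3.7, 0.05, 0.3, np.float64(0.0284)],[1, -3.7, 0.15, 0.3, np.float64(0.0284)],
```

Request:
step_arm([
  [1, -3.62, -0.79, 0.2, 0.0284],
  [1, -3.64, -0.69, 0.2, 0.0284],
  [1, -3.65, -0.58, 0.2, 0.0284],
  [1, -3.67, -0.48, 0.3, 0.0284],
  [1, -3.68, -0.37, 0.3, 0.0284],
  [1, -3.69, -0.27, 0.3, 0.0284],
  [1, -3.7, -0.16, 0.4, 0.0284],
  [1, -3.7, -0.06, 0.4, 0.0284],
  [1, -3.75, 0.05, 0.4, 0.0284],
  [1, -3.75, 0.15, 0.4, 0.0284],
])

```text
clock: 35.5
tool_pos: [0.5495, -0.1974, 0.0771]
eef_rot: [0.754, 0.657, -0.001, -0.001]
wrist_force: [0.1, -0.4, 0.1]
finger_gap: 0.0161
gripper_force: 58.6
```

Run:
```python
from h import *
np.set_printoptions(precision=2,suppress=True)
s=sense();m=R.from_quat(s["eef_rot"]).as_matrix();print(np.degrees(np.arctan2(m[1,0],m[0,0])),shift([.5506,-.1967,.025],s))
```

```text
82.07007632553965 [0.08 0.11 5.21]
```

Request:
step_arm([
  [1, 0.07, 0.1, 0, 0],
  [1, 0, 0, 1.2, 0],
  [1, 0, 0, 1.4, 0],
  [1, 0, 0, 1.3, 0],
  [1, 0, 0, 0.9, 0],
  [1, 0, 0, 0.4, 0],
  [1, 0, 0, 0, 0],
  [1, 0, 0, 0, 0],
  [1, 0, 0, 0, 0],
  [1, 0, 0, 0, 0],
])

```text
clock: 36.75
tool_pos: [0.5522, -0.1961, 0.027]
eef_rot: [0.754, 0.657, 0.0, 0.0]
wrist_force: [0.1, 0.6, -1.9]
finger_gap: 0.0159
gripper_force: 58.6
```

Run:
```python
from h import *
np.set_printoptions(precision=2,suppress=True)
s=sense();m=R.from_quat(s["eef_rot"]).as_matrix();print(np.degrees(np.arctan2(m[1,0],m[0,0])),shift([.5506,-.1967,0],s))
```

```text
82.11199999829535 [-0.08 -0.15  2.7 ]
```

Request:
step_arm([
  [1, -0.08, -0.14, 0, 0],
  [1, 0, 0, 0, 0],
  [1, 0, 0, 0.6, 0],
  [1, 0, 0, 0.7, 0],
  [1, 0, 0, 0.6, 0],
  [1, 0, 0, 0.4, 0],
  [1, 0, 0, 0.2, 0],
  [1, 0, 0, 0.1, 0],
  [1, 0, 0, 0, 0],
  [1, 0, 0, 0, 0],
])

```text
clock: 38.0
tool_pos: [0.5504, -0.1966, 0.0007]
eef_rot: [0.754, 0.657, -0.0, 0.0]
wrist_force: [-0.2, -0.5, -0.7]
finger_gap: 0.0159
gripper_force: 58.5
```

Request:
step_arm([
  [1, 0, 0, 0.08, 0],
  [1, 0, 0, 0.05, 0],
  [1, 0, 0, 0, 0],
  [1.7, 0, 0, 0, 0],
  [2.2, 0, 0, 0, 0],
  [3.5, 0, 0, 0, 0],
  [4.5, 0, 0, 0, 0],
  [4.5, 0, 0, 0, 0],
  [4.5, 0, 0, -1, 0],
  [4.5, 0, 0, -2, 0],
])

```text
clock: 39.25
tool_pos: [0.5496, -0.1963, 0.0296]
eef_rot: [0.754, 0.657, -0.0, -0.001]
wrist_force: [-0.2, 0.0, 0.3]
finger_gap: 0.0453
gripper_force: 0.0
```

Request:
step_arm([
  [4.5, 0, 0, -3, 0],
  [4.5, 0, 0, -3, 0],
  [4.5, 0, 0, -2.5, 0],
  [4.5, 0, 0, 0, 0],
  [4.5, 0, 0, 0, 0],
  [4.5, 0, 0, 0, 0],
  [4.5, 0, 0, 0, 0],
  [4.5, 0, 0, 0, 0],
  [4.5, 0, 0, 0, 0],
  [4.5, 0, 0, 0, 0],
])

```text
clock: 40.5
tool_pos: [0.5504, -0.1965, 0.1142]
eef_rot: [0.754, 0.657, 0.0, -0.0]
wrist_force: [-1.0, -0.2, -0.1]
finger_gap: 0.0449
gripper_force: 0.0
```

```bash
python3 look.py w12 capsule spare_capsule
python3 - <<'E'
from h import *
np.set_printoptions(precision=2,suppress=True)
c=np.load("pics/w12.npz");P=np.array([.5506,-.1957,.034]);a=np.radians(82.1);ey=np.array([np.cos(a),np.sin(a),0]);ex=np.array([ey[1],-ey[0],0]);Z=np.array([0,0,1.])
for n,p in (("tip",P+.028*ey),("plend home",P-.0175*ey+.0055*Z),("L",P-.009*ex),("R",P+.009*ex),("spare tip",P+.078*ex+.028*ey),("spare end",P+.078*ex-.0175*ey+.0055*Z)): print(n,proj(c,p))
E
```

```text
40.5 [ 0.5504 -0.1965  0.1142] [ 0.5697  0.3908 -0.3571  1.8263  0.1639  0.9534  0.0044]
capsule [([237.0, 156.0, 262.0, 214.0], 0.91)]
spare_capsule [([331.0, 156.0, 356.0, 212.0], 0.58)]
tip [248.24 153.89]
plend home [248.29 212.05]
L [236.92 188.91]
R [259.6  188.89]
spare tip [349.56 153.76]
spare end [346.77 211.93]
```

The fresh capsule's box (rows 156 to 214) matches the spare's height and place (rows 156 to 212), so it lies properly in the V-block. Handing in.

```bash
python3 -c "
from plant import *
print(close_job())"
```

```text
the job is handed in; nothing more can be done
None
```

The fresh capsule was activated (it resisted, gave, then was held home at an estimated 19 to 25 N for over 2 s) and laid back in the rest's free V-block, and I handed the job in at about 41 s; my first grasp closed above the capsule because the real fingertips end about 20 mm short of the reported TCP, but the capsule stayed in its V-block.

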